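# Charge the glaze mill with grinding cylinders

### The arm

A 6-joint arm with a two-finger parallel gripper is mounted at the origin on the work surface. World frame = base frame: x ahead of the robot, y to its left, z up, the work surface at z = 0. Lengths are in m, angles in rad, forces in N, time in s.
With the tool pointing down it reaches from about 0.4 to 0.825 m from the base axis. Payload 7 kg.
Tool frame: the origin (TCP) lies at the very end of the fingers, on their centre line; the grasp point (between the pads) lies 19 mm behind it; z points along the fingers, y is the line along which they close (so a half turn about z gives the same grasp; the last joint's range is limited). The gripper opens to 88 mm and grips with 3 to 60 N. Pads are 19 mm wide; open, the fingers measure 130 mm over their backs; the gripper's body (78 mm by 193 mm) begins 47 mm behind the grasp point.
Start: joints at [1.636, 0.359, 0.012, 0, -1.224, -0.288], TCP at [0.149, 0.658, 0.227] pointing down, gripper open.
Joint ranges: [-3.07, 3.07], [-1.43, 2.12], [-1.02, 1.25], [-3.03, 1.67], [-3.05, -0], [-3.03, 3.03]. Speed limits (rad/s): [2.39, 2.39, 3.01, 3.14, 3.14, 3.14].

### API

Orientations are given as a unit quaternion [x, y, z, w].
In Python, from rig import r gives the robot as it stands. Calls block until the motion is done:
- r.movep(position, orientation): joint-space move of the TCP to a pose.
- r.move_linear(position, ori=None, speed=0.15): straight line of the TCP; ori=None keeps the orientation; speed is the mean speed in m/s.
- r.goto_joints(angles): joint-space move.
- r.set_gripper(opening, strength=None): finger opening in m; strength is the grip in N (None keeps the last); returns when the fingers have stopped.
- r.wait(seconds).
- r.solve_ik(position, orientation): joint angles nearest the present ones, or None.
- r.get_image(name): name is "scene" or "side" or "wrist"; returns a dict with "frame" (400x640x3 uint8, red, green, blue), "intrinsics" (3x3 intrinsics, pixels), "xyz" and "orientation" of the camera in the world. Camera axes: x right, y down, z forward; pixel columns grow to the right and rows downward; lengths in m; the calibration is good to about 2 mm. A picture is of the moment at which its call begins. There is no depth.
A pose or a line that the arm cannot do raises r.Unreachable and nothing moves.
- r.job_done(): hands the job in; it is judged then, once.
Trained networks look in the newest picture that a camera, given by its name, has taken for a name from the list of things; names that differ only in an ending like _2 or _b are one class to them, and where a whole thing is asked for, a point or a joint stands for the part that bears it (a point fixed in the world has none). Each returns a list of dicts, best first, with "score" (0 to 1); they miss things now and then, are a little off and sometimes report something else, mostly with a low value. They report only what shows in the picture. A call takes as long as a camera call. They do not tell look-alikes from the thing itself.
- r.spot_in(camera, name): "xy" ([column, row] in pixels, amid what is visible of it).
- r.pinpoint(camera, name): "xy" ([column, row] in pixels: a listed point, or the origin of a listed thing).
Readings, each from a call of its own:
- r.read_time_s(): time.
- r.read_q(): joint angles.
- r.read_joint_velocities(): joint speeds.
- r.read_effort(): joint torques, N m.
- r.read_eef_pos(): TCP position.
- r.read_eef_rot(): TCP orientation.
- r.read_wrist_force(): force on the tool from outside, world axes, zero at the start.
- r.read_ft_torque(): the same for the moment, N m.
- r.read_finger_gap(): finger opening in m.
- r.read_grasp_force(): force on a finger pad.
Only numpy, scipy, OpenCV 4.12 (cv2) and the standard library are available. Lean on these libraries where they do the work, as an engineer would, in place of code of your own. Each camera call takes 0.05 s, during which the arm holds its last target. There are 200 camera calls.

### The job

Get the glaze mill ready for its next batch: pull up the red T-grip that locks the lid, twist it a quarter turn so that it rests in its notch and stays up by itself, and swing the lid right open, clear of the pot. Then pick up the metal cup, pour all eight white grinding cylinders from it into the pot, and stand the empty cup upright on the bench again, leaving the lid open, the grip parked and everything else on the bench where it is.

Things in the scene. Friction and masses are not known exactly. Their poses are not given: they have to be found in the camera images.
- mill: Bench vibratory glaze mill, bolted down: grey pan 250 x 250 mm with a control box on its -x side (80 mm tall), four springs, a blue deck (210 x 220 mm, top 83 mm up) carrying an upright steel pot. Origin on the bench under the pot's middle; x points away from the control box, y towards the lid's pivot post.
- pot_mouth (a point): Centre of the pot's mouth, level with its rim, 165 mm above the bench; axes as the mill's. The pot is round, 124 mm outside, 112 mm inside, its floor 76 mm below the rim.
- lid (a joint): Angle of the mill's level-swinging lid in rad: 0 closed, growing counter-clockwise seen from above, stop at 2.0; its middle first moves along the mill's +x. The pot is clear beyond 1.5. Drag about 0.15 N m; it stays where left. Locked at 0 while the bolt is down. Steel disc 132 mm wide, 8 mm thick, underside 2 mm above the rim, with a blue strap 30 mm wide across it.
- lid_hinge (a point): Point on the lid's vertical pivot axis, 95 mm from the pot's middle on the mill's +y side, 167 mm above the bench (height of the lid's underside). The hub there is 30 mm wide and ends 27 mm above this point.
- lid_knob (a point): Middle of the black round knob at the centre of the lid: 26 mm diameter, 30 mm tall, its middle 206 mm above the bench, 95 mm from the pivot axis. The top of the strap under it is 181 mm above the bench.
- bolt (a joint): How far the lid's spring bolt is pulled up, in m: 0 fully down (locking the lid), stop at 0.0135. The spring pulls it down with about 7 N at 0 and 16 N at the stop. The T-grip on it can turn only when pulled up by more than 0.011; parked in the rest notch it reads about 0.0083.
- tgrip (a joint): Turn of the T-grip in rad, counter-clockwise seen from above positive: 0 as locked, a rest notch a quarter turn (1.57) away on either side, stops at +-1.75. The notch takes it within about 0.12 rad of the quarter turn; let go there, the grip drops 2 mm and holds the bolt up.
- tgrip_center (a point): Middle of the bar of the red T-grip on the spring bolt, at the end of the lid's strap 190 mm from the pivot. Bar 44 mm long along the point's y, 12 mm wide along x, 15 mm tall; locked, it points along the strap, its middle 236 mm above the bench. The slotted sleeve under it (29 mm across) ends 36 mm below the bar's middle when locked.
- cup_center (a point): Centre, half-way up, of the metal cup of grinding cylinders: round, 88 mm tall, 64 mm outside diameter, straight-sided, wall 3 mm, floor 5 mm; standing, its centre is 44 mm above the bench; z towards the mouth. The pieces fill it to about 65 mm. About 0.1 to 0.17 kg empty, 0.18 kg more full.
- media0_center (a point): Centre of one of eight white alumina grinding cylinders, 20 mm diameter and 20 mm long, 22 g, which start in the cup.
- media1_center (a point): Centre of grinding cylinder 2 of 8, as the first.
- media2_center (a point): Centre of grinding cylinder 3 of 8, as the first.
- media3_center (a point): Centre of grinding cylinder 4 of 8, as the first.
- media4_center (a point): Centre of grinding cylinder 5 of 8, as the first.
- media5_center (a point): Centre of grinding cylinder 6 of 8, as the first.
- media6_center (a point): Centre of grinding cylinder 7 of 8, as the first.
- media7_center (a point): Centre of grinding cylinder 8 of 8, as the first.
- wood_bowl: Dark wooden bowl, 116 mm across, 55 mm tall; bystander; origin under its middle.
- mug: Blue ceramic mug, 76 mm diameter, 80 mm tall, with a handle on its y side; bystander; origin under its middle.
- glaze_jar: Small closed glaze sample jar with a white cap, 60 mm diameter, 70 mm tall; bystander; origin under its middle.
There are look-alikes about, which are no part of the job. What is shaped like the part that bears cup_center but brown or pink is not meant.

How it is judged:
By the outcome, as a careful person would: the job done as asked, in the order asked, and still so for the second after the job is handed in, with the robot touching nothing.
It also fails if it takes over 72 s, if anything falls off the work surface, if the arm or the gripper's body presses on something with over 40 N, if the wrist force passes 120 N, or if a joint passes its speed limit or range.

## Working session

There is one attempt and no reset: what is moved stays moved. The work goes in short steps, each a Python script; the robot and the scene stay as the last script left them, time stands still between calls to the robot, and variables do not carry over. Pictures are saved under pics/ and viewed, at most 10 in all, crops included, and the job is handed in when it is done.

```bash
ls; mkdir -p pics
cat > h.py <<'E'
from rig import r
import numpy as np, cv2
from scipy.spatial.transform import Rotation as R
def snap(n,f=None):
    im=r.get_image(n)
    if f: cv2.imwrite('pics/'+f,im['frame'][:,:,::-1])
    return im
def ray(im,uv):
    d=np.linalg.inv(im['intrinsics'])@[uv[0],uv[1],1.]
    return np.array(im['xyz']),R.from_quat(im['orientation']).apply(d)
def atz(im,uv,z):
    o,d=ray(im,uv); return o+d*(z-o[2])/d[2]
def proj(im,p):
    c=R.from_quat(im['orientation']).inv().apply(np.array(p)-im['xyz']); c=im['intrinsics']@c; return c[:2]/c[2]
def down(yaw): # tool z down, tool y axis at angle yaw in world
    y=np.array([np.cos(yaw),np.sin(yaw),0]); z=np.array([0,0,-1.]); return R.from_matrix(np.c_[np.cross(y,z),y,z]).as_quat()
E
python3 - <<'E'
from h import *
print(r.read_time_s(), r.read_eef_rot())
Z=dict(mill=0,pot_mouth=.165,lid_hinge=.167,lid_knob=.206,tgrip_center=.236,cup_center=.044,wood_bowl=0,mug=0,glaze_jar=0)
ims={}
for c in('scene','side'):
    im=snap(c,c+'0.png'); ims[c]=im; print(c,np.round(im['xyz'],3))
    for n,z in Z.items():
        for d in r.pinpoint(c,n)[:3]:
            if d['score']>.2: print(n,round(d['score'],2),np.round(d['xy'],0),np.round(atz(im,d['xy'],z),3))
cv2.imwrite('pics/both.png',cv2.resize(np.vstack([ims['scene']['frame'],ims['side']['frame']])[:,:,::-1],(480,600)))
print(r.read_time_s())
E
```

```text
pics
0.0 [ 9.93797094e-01 -1.11205594e-01 -2.76733612e-05  8.06611869e-04]
scene [ 0.89  -0.701  0.903]
mill 0.86 [352. 188.] [ 0.512  0.152 -0.   ]
mill 0.61 [330. 132.] [0.347 0.341 0.   ]
pot_mouth 0.56 [356. 141.] [0.519 0.148 0.165]
pot_mouth 0.28 [354. 127.] [0.49  0.196 0.165]
lid_hinge 0.93 [380. 121.] [0.539 0.247 0.167]
lid_knob 0.83 [356. 128.] [0.516 0.146 0.206]
lid_knob 0.6 [228. 355.] [ 0.593 -0.46   0.206]
tgrip_center 0.59 [329. 133.] [0.489 0.063 0.236]
cup_center 0.93 [297. 300.] [ 0.576 -0.238  0.044]
cup_center 0.85 [288. 371.] [ 0.64  -0.376  0.044]
cup_center 0.59 [326. 243.] [ 0.558 -0.077  0.044]
wood_bowl 0.84 [231. 354.] [ 0.51  -0.384  0.   ]
mug 0.74 [248. 264.] [ 0.413 -0.184  0.   ]
glaze_jar 0.83 [382. 279.] [ 0.701 -0.076  0.   ]
glaze_jar 0.53 [231. 355.] [ 0.512 -0.386  0.   ]
side [ 0.501 -0.638  0.749]
mill 0.81 [304. 178.] [0.514 0.158 0.   ]
pot_mouth 0.83 [300. 129.] [0.51  0.164 0.165]
lid_hinge 0.95 [313. 112.] [0.544 0.232 0.167]
lid_knob 0.97 [304. 117.] [0.518 0.155 0.206]
tgrip_center 0.47 [293. 132.] [0.492 0.057 0.236]
cup_center 0.79 [324. 235.] [ 0.553 -0.08   0.044]
cup_center 0.79 [384. 363.] [ 0.637 -0.378  0.044]
cup_center 0.71 [338. 289.] [ 0.569 -0.223  0.044]
wood_bowl 0.75 [315. 384.] [ 0.513 -0.389  0.   ]
mug 0.58 [264. 291.] [ 0.414 -0.192 -0.   ]
mug 0.55 [383. 244.] [ 0.693 -0.085 -0.   ]
1.0
```

Run:
```python
import cv2,numpy as np
a=cv2.imread('pics/scene0.png')[60:400,190:430]; b=cv2.imread('pics/side0.png')[60:400,220:430]
cv2.imwrite('pics/crop.png',cv2.resize(np.hstack([a,b]),None,fx=1.75,fy=1.75,interpolation=cv2.INTER_CUBIC))
```

```text
(no output)
```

View pics/crop.png

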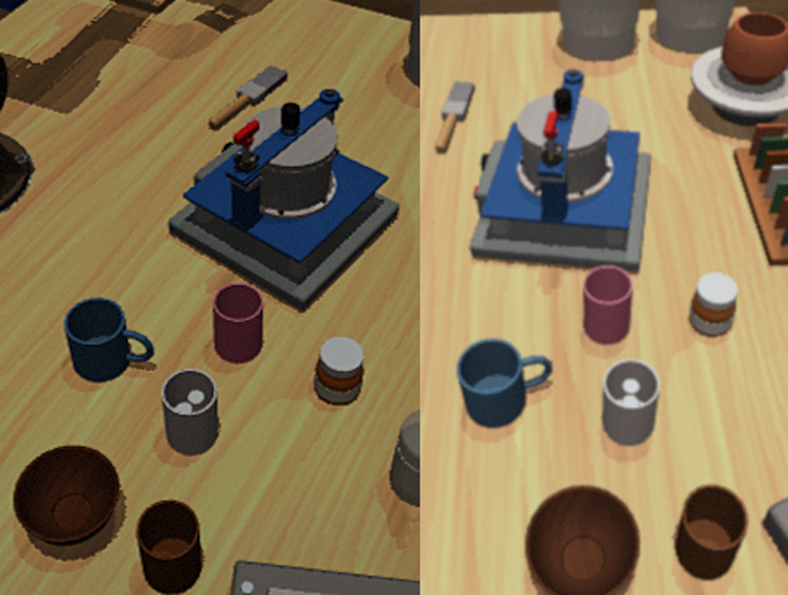

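The candidate cups in the scene view are (297,300), grey metal with white pieces inside, (288,371), brown, and (326,243), pink. The crop confirms that (297,300) is the metal one, at about (0.572, -0.23). The red T-grip is at scene (330,134) and side (294,131), which puts it about 0.187 m from the hinge. The expected distance is 0.190 m.

Run:
```python
from h import *
T=np.array([.490,.060]);H=np.array([.5415,.240])
m=np.arctan2(*(H-T)[::-1])-np.pi/2
for y in(m,m+np.pi):
  for dy in(-1.57,0,1.57):
    q=r.solve_ik([*T,.217],down(y+dy)); print(round(y,2),dy,None if q is None else np.round(q,2))
y0=m if r.solve_ik([*T,.217],down(m)) is not None else m+np.pi
r.movep([*T,.36],down(m))
im=snap('wrist','w1.png'); print(np.round(im['xyz'],3),r.read_time_s())
for n,z in dict(tgrip_center=.236,lid_knob=.206,lid_hinge=.167).items():
    for d in r.pinpoint('wrist',n)[:2]: print(n,round(d['score'],2),np.round(d['xy'],0),np.round(atz(im,d['xy'],z),4))
```

```text
-0.28 -1.57 [ 0.52  0.06 -0.39  0.   -1.11  0.77]
-0.28 0 [ 0.52  0.06 -0.39  0.   -1.11  2.34]
-0.28 1.57 [ 0.52  0.06 -0.39  0.   -1.11 -2.37]
2.86 -1.57 [ 0.52  0.06 -0.39  0.   -1.11 -2.37]
2.86 0 [ 0.52  0.06 -0.39  0.   -1.11 -0.8 ]
2.86 1.57 [ 0.52  0.06 -0.39  0.   -1.11  0.77]
[0.508 0.125 0.518] 3.5417
tgrip_center 0.92 [320. 195.] [0.495  0.0576 0.236 ]
tgrip_center 0.36 [307.  88.] [0.5092 0.1474 0.236 ]
lid_knob 0.61 [307.  87.] [0.5097 0.1498 0.206 ]
```

View pics/w1.png

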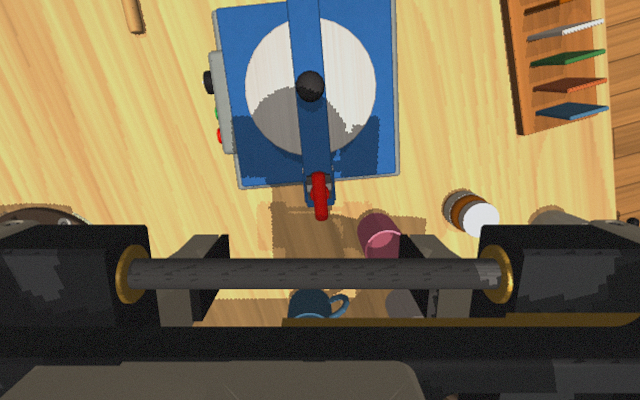

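The wrist view shows the red bar from (317,172) to (322,218), the knob at (310,87) and the lid disc centred at about (311,87). The strap is turned a few degrees from my estimate. I'll refine with the red blob and the disc.

Run:
```python
from h import *
def red(im):
    f=im['frame'].astype(int); m=((f[...,0]>110)&(f[...,1]<60)&(f[...,2]<60)).astype(np.uint8); m[225:]=0; m[:,:270]=0; m[:,380:]=0
    ys,xs=np.nonzero(m); return cv2.minAreaRect(np.c_[xs,ys].astype(np.float32))
im=snap('wrist'); rc=red(im); print(rc)
b=cv2.boxPoints(rc); P=[atz(im,p,.24)[:2] for p in b]; print(np.round(P,4))
D=atz(im,[311,86.5],.175)[:2]; T=atz(im,[319.8,195.5],.24)[:2]; 
print('disc',D,'T',T,np.degrees(np.arctan2(*(D-T)[::-1])),np.linalg.norm(D-T))
S1=atz(im,[303,0],.181)[:2];S2=atz(im,[319,200],.181)[:2];print('strap',S1,S2)
# move so the grip is nearer, in view
p=r.read_eef_pos(); m=np.arctan2(*(D-T)[::-1])-np.pi/2
r.movep([*T,.30],down(m+np.pi))
im=snap('wrist','w2.png')
for n,z in dict(tgrip_center=.236,lid_knob=.206,lid_hinge=.167).items():
    for d in r.pinpoint('wrist',n)[:2]: print(n,round(d['score'],2),np.round(d['xy'],0),np.round(atz(im,d['xy'],z),4))
print(np.round(r.read_q(),2),r.read_eef_pos(),T,m)
```

```text
((319.0, 196.5), (47.0, 18.0), 90.0)
[[0.4926 0.0797]
 [0.5074 0.0754]
 [0.4962 0.0347]
 [0.4808 0.0391]]
disc [0.51402915 0.15210856] T [0.49527431 0.05828125] 78.69630456157822 0.09568337138203384
strap [0.52774088 0.2256022 ] [0.49034149 0.03967705]
tgrip_center 0.62 [314. 211.] [0.4945 0.0548 0.236 ]
lid_knob 0.72 [314. 309.] [0.5139 0.1504 0.206 ]
[ 0.51  0.02 -0.24  0.   -1.3  -0.71] [0.49512582 0.0588387  0.30069736] [0.49527431 0.05828125] -0.197286703043124
```

View pics/w2.png

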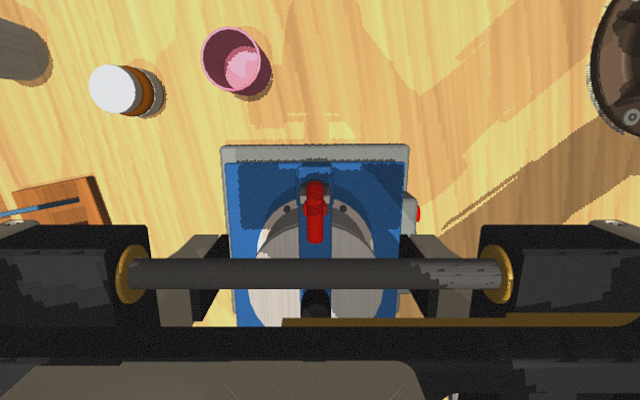

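The tool is aligned with the bar, which spans (315,181) to (316,242) in this view. Next I'll grip it and pull.

Run:
```python
from h import *
T=[.495,.0567]; m=-.197; y=m+np.pi
r.set_gripper(.04)
r.move_linear([*T,.217],down(y),.1)
f0=np.array(r.read_wrist_force()); r.set_gripper(0.0,50)
print(r.read_finger_gap(),r.read_grasp_force(),np.round(r.read_wrist_force()-f0,1),r.read_eef_pos())
for dz in(.006,.010,.0125):
    r.move_linear([*T,.217+dz],None,.03); print(dz,np.round(r.read_wrist_force()-f0,1),round(r.read_eef_pos()[2],4),r.read_finger_gap())
```

```text
0.011827654434688185 49.99314308166504 [-0.9 -0.1  1.3] [0.4950765  0.05672641 0.21716611]
0.006 [  2.1   1.7 -11.8] 0.222 0.01191634785187615
0.01 [  0.4   3.7 -13.7] 0.2264 0.01153204129475819
0.0125 [  0.    1.6 -16.7] 0.2291 0.011789708992571351
```

Run:
```python
from h import *
T=[.495,.0567]; y=-.197+np.pi
r.move_linear([*T,.217+.0135],None,.03); print(np.round(r.read_wrist_force(),1),r.read_eef_pos())
for a in(.4,.8,1.2,1.57):
    r.movep([*T,.2305],down(y+a)); print(a,np.round(r.read_wrist_force(),1),np.round(r.read_ft_torque(),2),np.round(r.read_eef_pos(),4),round(r.read_finger_gap(),4))
r.move_linear([*T,.2275],None,.03); print(np.round(r.read_wrist_force(),1))
r.move_linear([*T,.2255],None,.03); print(np.round(r.read_wrist_force(),1))
r.set_gripper(.04); print(r.read_time_s())
r.move_linear([*T,.33],None,.2)
im=snap('wrist','w3.png'); s=snap('side','s3.png')
cv2.imwrite('pics/w3c.png',np.vstack([im['frame'][130:330,160:480],cv2.resize(s['frame'][80:205,220:420],(320,200))])[:,:,::-1])
for n in('tgrip_center','lid_knob'):
    for d in r.pinpoint('wrist',n)[:2]: print(n,round(d['score'],2),np.round(d['xy'],0),[np.round(atz(im,d['xy'],z),4) for z in(.206,.244)])
```

```text
[ -0.7   2.5 -15.9] [0.49462737 0.05667474 0.2302047 ]
0.4 [  0.1   2.6 -16.8] [1.   0.03 0.01] [0.4948 0.0567 0.2303] 0.0114
0.8 [  0.9   2.9 -17.3] [ 0.99 -0.01  0.04] [0.4949 0.0567 0.2304] 0.0117
1.2 [  1.1   3.6 -16.7] [ 1.15 -0.13 -0.01] [0.4951 0.0568 0.2305] 0.0121
1.57 [  0.8   3.4 -16.2] [ 1.46 -0.12  0.03] [0.4951 0.0568 0.2305] 0.0113
[  0.7   3.7 -14.5]
[  1.4   3.8 -11.7]
13.25
tgrip_center 0.81 [312. 204.] [array([0.4874, 0.0587, 0.206 ]), array([0.4975, 0.0566, 0.244 ])]
lid_knob 0.76 [202. 194.] [array([0.5154, 0.1518, 0.206 ]), array([0.5216, 0.1371, 0.244 ])]
```

View pics/w3c.png

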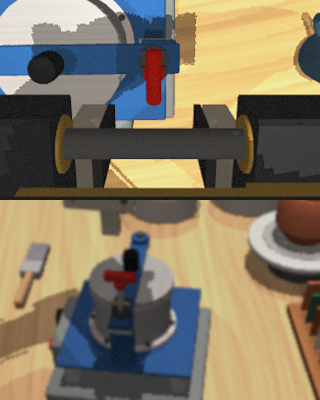

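The bar is now across the strap at wrist (312,204), so it is parked. Next I'll swing the lid with the fingers caged around the knob.

Run:
```python
from h import *
K=np.array([.5142,.1502]); H=np.array([.5323,.243]); m=-.197; y=m+np.pi
v=K-H; 
r.set_gripper(.05); r.movep([*K,.30],down(y)); r.move_linear([*K,.196],down(y),.12)
print(np.round(r.read_wrist_force(),1)); r.set_gripper(.031)
for t in np.arange(.2,1.91,.212):
    c,s=np.cos(t),np.sin(t); p=H+[c*v[0]-s*v[1],s*v[0]+c*v[1]]
    r.move_linear([*p,.196],down(y+t),.08); 
    if t<.3 or t>1.6: print(round(t,2),np.round(r.read_wrist_force(),1),np.round(r.read_eef_pos(),4))
r.set_gripper(.05); r.move_linear([*p,.31],None,.2); print(r.read_time_s(),np.round(r.read_q(),2))
r.movep([.45,-.02,.35],down(y)); print(r.read_time_s())
a=snap('scene'); 
print('mouth',[(round(d['score'],2),np.round(atz(a,d['xy'],.165),3)) for d in r.pinpoint('scene','pot_mouth')[:2]],'cup',[(round(d['score'],2),np.round(atz(a,d['xy'],.044),3)) for d in r.pinpoint('scene','cup_center')])
b=snap('side'); 
print('mouth',[(round(d['score'],2),np.round(atz(b,d['xy'],.165),3)) for d in r.pinpoint('side','pot_mouth')[:2]],'cup',[(round(d['score'],2),np.round(atz(b,d['xy'],.044),3)) for d in r.pinpoint('side','cup_center')])
cv2.imwrite('pics/open.png',np.hstack([a['frame'][60:320,190:500],b['frame'][60:320,220:480]])[:,:,::-1])
```

```text
[-0.   0.5  0. ]
0.2 [-0.8 -0.3 -0.3] [0.5328 0.1483 0.1957]
1.68 [-0.4 -1.1 -0.1] [0.6263 0.2352 0.196 ]
1.9 [ 0.  -0.2 -0.1] [0.6258 0.2551 0.1961]
22.5833 [ 0.68  0.32  0.15 -0.   -1.39  1.02]
24.0167
mouth [(0.89, array([0.505, 0.151, 0.165]))] cup [(0.9, array([ 0.574, -0.231,  0.044])), (0.83, array([ 0.643, -0.374,  0.044])), (0.72, array([ 0.56 , -0.083,  0.044])), (0.65, array([0.666, 0.565, 0.044]))]
mouth [(0.96, array([0.518, 0.157, 0.165]))] cup [(0.97, array([ 0.641, -0.376,  0.044])), (0.72, array([ 0.577, -0.228,  0.044])), (0.6, array([ 0.558, -0.084,  0.044]))]
```

View pics/open.png

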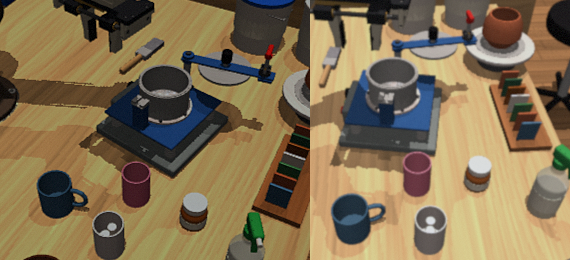

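The lid is clear of the pot, at scene (230,66) in the crop, and the T-grip stands parked up. Next is a search for cup grasp and pour poses that the arm can reach.

```bash
cat > plan.py <<'E'
from h import *
CUP=np.array([.5755,-.2295]); POT=np.array([.514,.151]); GH=.068
def grasp(a,e):
    d=np.array([np.cos(e)*np.cos(a),np.cos(e)*np.sin(a),-np.sin(e)]); return d
def rot0(a,e,sgn):
    d=grasp(a,e); y=sgn*np.array([-np.sin(a),np.cos(a),0]); return R.from_matrix(np.c_[np.cross(y,d),y,d])
def pour(R0,psi,phi,t):
    f=np.array([np.cos(phi),np.sin(phi),0]); k=np.cross([0,0,1],f)
    Rt=R.from_rotvec(t*k); z=Rt.apply([0,0,1])
    lip=np.array([*POT,.20+.06*max(0,np.cos(t))])-.015*f
    C=lip-Rt.apply(.032*f)-.044*z
    Rr=Rt*R.from_rotvec([0,0,psi])*R0
    return C+(GH-.044)*z+.019*Rr.apply([0,0,1]),Rr
B=np.array([[x,y,z] for x in(-.039,0,.039) for y in np.linspace(-.0965,.0965,9) for z in(-.066,-.1,-.14,-.18)]+[[x,y,z] for x in(-.01,.01) for y in(-.065,.065) for z in(0,-.03,-.06)])
def clear(p,Rr):
    P=p+Rr.apply(B); d=np.hypot(*(P[:,:2]-POT).T); z=P[:,2]
    bad=(d<.075)&(z<.178)|(z<.1)|(P[:,1]>.165)&(P[:,0]>.52)&(z<.265)|(np.hypot(P[:,0]-.495,P[:,1]-.057)<.045)&(z<.19)
    return not bad.any()
E
cat > search.py <<'E'
from plan import *
import time; t0=time.time(); res=[]
D=np.radians; n=0
for e in D([35,45]):
  for a in D(np.arange(-100,61,20)):
    for s in(1,-1):
      R0=rot0(a,e,s); d=grasp(a,e)
      g=np.array([*CUP,GH])+.019*d
      q0=r.solve_ik(g,R0.as_quat()); q1=r.solve_ik(g+[0,0,.1],R0.as_quat()); n+=2
      if q0 is None or q1 is None: continue
      for psi in D(np.arange(-60,121,30)):
        for phi in D(np.arange(0,360,30)):
          ps=[pour(R0,psi,phi,t) for t in D([130,100,60,20])]
          if not all(clear(*p) for p in ps): continue
          qs=[]
          for p in ps:
            q=r.solve_ik(p[0],p[1].as_quat()); n+=1
            if q is None: break
            qs.append(q)
          else:
            Q=np.array([q0,q1]+qs[::-1]); res.append((np.abs(np.diff(Q,axis=0)).max(),np.degrees([e,a,psi,phi]).round(),s,Q))
      if time.time()-t0>400: break
res.sort(key=lambda x:x[0]); print(n,len(res),time.time()-t0,r.read_time_s())
for x in res[:12]: print(round(x[0],2),x[1],x[2])
for x in res[:2]: print(x[3].round(2))
E
python3 search.py
```

```text
72 0 0.5904262065887451 24.3167
```

Run:
```python
from plan import *
D=np.radians
for e in D([30,40,50,60,75,90]):
  for a in D(np.arange(-120,121,15)):
    o=''
    for s in(1,-1):
      R0=rot0(a,e,s); g=np.array([*CUP,GH])+.019*grasp(a,e)
      o+=str(int(r.solve_ik(g,R0.as_quat()) is not None))
      o+=str(int(r.solve_ik(g+[0,0,.1],R0.as_quat()) is not None))
    nc=0
    for psi in D(np.arange(-60,121,30)):
        for phi in D(np.arange(0,360,30)):
          nc+=all(clear(*pour(rot0(a,e,1),psi,phi,t)) for t in D([130,100,60,20]))
    if '1' in o: print(np.degrees([e,a]).round(),o,nc)
```

```text
[  30. -120.] 1111 0
[  30. -105.] 1111 0
[ 30. -90.] 1111 0
[ 30. -75.] 0101 0
[ 30. -30.] 1111 0
[ 30. -15.] 1111 0
[30.  0.] 1111 0
[30. 15.] 1111 0
[30. 30.] 1111 0
[30. 45.] 1111 0
[30. 60.] 1111 0
[30. 75.] 1111 0
[30. 90.] 1111 0
[ 30. 105.] 1111 0
[ 30. 120.] 1111 0
[  40. -120.] 1111 0
[  40. -105.] 1111 0
[ 40. -90.] 1111 0
[ 40. -75.] 0101 0
[ 40. -30.] 1010 0
[ 40. -15.] 1010 0
[40.  0.] 1111 0
[40. 15.] 1110 0
[40. 30.] 1111 0
[40. 45.] 1111 0
[40. 60.] 1111 0
[40. 75.] 1111 0
[40. 90.] 1111 0
[ 40. 105.] 1111 0
[ 40. 120.] 1111 0
[  50. -120.] 1111 0
[  50. -105.] 1111 0
[ 50. -90.] 1111 0
[ 50. -75.] 1111 0
[ 50. -60.] 0101 0
[50.  0.] 1111 0
[50. 15.] 1101 0
[50. 30.] 1110 0
[50. 45.] 1111 0
[50. 60.] 1111 0
[50. 75.] 1111 0
[50. 90.] 1111 0
[ 50. 105.] 1111 0
[ 50. 120.] 1111 0
[  60. -120.] 1111 0
[  60. -105.] 1111 0
[ 60. -90.] 1111 0
[ 60. -75.] 1111 0
[ 60. -60.] 0101 0
[ 60. -45.] 0101 0
[60.  0.] 1111 0
[60. 15.] 1111 0
[60. 30.] 1111 0
[60. 45.] 1100 0
[60. 60.] 1111 0
[60. 75.] 1111 0
[60. 90.] 1111 0
[ 60. 105.] 1111 0
[ 60. 120.] 1111 0
[  75. -120.] 1111 0
[  75. -105.] 1111 0
[ 75. -90.] 1111 0
[ 75. -75.] 1011 0
[ 75. -60.] 0111 0
[ 75. -45.] 1111 0
[ 75. -30.] 1111 0
[ 75. -15.] 1111 0
[75.  0.] 1111 0
[75. 15.] 1111 0
[75. 30.] 1111 0
[75. 45.] 1111 0
[75. 60.] 1101 0
[75. 75.] 1110 0
[75. 90.] 1111 0
[ 75. 105.] 1111 0
[ 75. 120.] 1111 0
[  90. -120.] 1111 0
[  90. -105.] 1111 0
[ 90. -90.] 0011 0
[ 90. -75.] 1111 0
[ 90. -60.] 1111 0
[ 90. -45.] 1111 0
[ 90. -30.] 1111 0
[ 90. -15.] 1111 0
[90.  0.] 1111 0
[90. 15.] 1111 0
[90. 30.] 1111 0
[90. 45.] 1111 0
[90. 60.] 1111 0
[90. 75.] 1111 0
[90. 90.] 1100 0
[ 90. 105.] 1111 0
[ 90. 120.] 1111 0
```

```bash
python3 - <<'E'
s=open('plan.py').read()
s=s.replace("def pour(R0,psi,phi,t):","LO,LZ=.03,.21\ndef pour(R0,psi,phi,t):").replace("*POT,.20+","*POT,LZ+").replace("-.015*f","-LO*f")
s=s.replace("(d<.075)&(z<.178)|(z<.1)","(d<.07)&(z<.175)|(d<.055)&(z<LZ+.005)|(z<.095)")
open('plan.py','w').write(s)
E
cat > search.py <<'E'
import plan
from plan import *
import time; t0=time.time(); res=[]
D=np.radians; n=0; cnt={}
T=D([125,100,60,20])
for L in[(.02,.2),(.03,.21),(.035,.225),(.035,.245)]:
 plan.LO,plan.LZ=L
 for e in D([35,45,60,90]):
  for s in(1,-1):
   for rel in D(np.arange(0,360,20)):          # phi relative to grasp azimuth
    base=[]
    for w in D(np.arange(0,360,20)):           # world pour heading
      R0=rot0(w-rel,e,s)
      ps=[pour(R0,0,w,t) for t in T]
      if all(clear(*p) for p in ps):
        cnt[L,round(np.degrees(e))]=cnt.get((L,round(np.degrees(e))),0)+1
        qs=[]
        for p in ps:
          q=r.solve_ik(p[0],p[1].as_quat()); n+=1
          if q is None: break
          qs.append(q)
        else: base.append((w,qs[::-1]))
    for w,qs in base:
      for a in D(np.arange(-30,46,15)):
        R0=rot0(a,e,s); g=np.array([*CUP,GH])+.019*grasp(a,e)
        q0=r.solve_ik(g,R0.as_quat()); q1=r.solve_ik(g+[0,0,.12],R0.as_quat()); n+=2
        if q0 is None or q1 is None: continue
        Q=np.array([q0,q1]+qs); psi=(w-rel)-a
        res.append((np.abs(np.diff(Q,axis=0)).max(),L,np.degrees([e,a,psi,w]).round(),s,Q))
 if time.time()-t0>300: break
res.sort(key=lambda x:x[0]); print(cnt,n,len(res),time.time()-t0,r.read_time_s())
for x in res[:15]: print(round(x[0],2),*x[1:4])
for x in res[:2]: print(x[4].round(2))
E
python3 search.py
```

```text
{((0.035, 0.245), 35): 2, ((0.035, 0.245), 45): 2} 64 15 2.8678367137908936 24.3167
1.42 (0.035, 0.245) [ 45.  45. 175. 220.] -1
1.66 (0.035, 0.245) [ 35.  15. 205. 220.] -1
1.66 (0.035, 0.245) [ 35.  30. 190. 220.] -1
1.66 (0.035, 0.245) [ 35.  45. 175. 220.] -1
2.17 (0.035, 0.245) [ 35. -30. 250. 220.] -1
4.62 (0.035, 0.245) [ 35. -30. 250. 220.] 1
4.62 (0.035, 0.245) [ 35.   0. 220. 220.] 1
4.62 (0.035, 0.245) [ 35.  15. 205. 220.] 1
4.62 (0.035, 0.245) [ 35.  30. 190. 220.] 1
4.62 (0.035, 0.245) [ 35.  45. 175. 220.] 1
4.94 (0.035, 0.245) [ 45.   0. 220. 220.] 1
4.94 (0.035, 0.245) [ 45.  15. 205. 220.] 1
4.94 (0.035, 0.245) [ 45.  30. 190. 220.] 1
4.94 (0.035, 0.245) [ 45.  45. 175. 220.] 1
5.85 (0.035, 0.245) [ 45.  15. 205. 220.] -1
[[-0.61  0.49 -0.16 -0.96 -1.01 -2.74]
 [-0.58  0.33 -0.1  -0.87 -1.13 -2.96]
 [ 0.67  0.47  0.21  0.01 -1.75 -1.54]
 [ 0.65  0.07 -0.28 -0.02 -0.96 -1.52]
 [ 0.39 -0.12 -0.52 -0.83 -0.35 -0.58]
 [-0.36  0.1  -0.65 -1.8  -1.08  0.76]]
[[-0.76  0.43 -0.4  -1.47 -0.78 -2.53]
 [-0.66  0.19 -0.35 -1.23 -0.76 -2.95]
 [ 0.67  0.57  0.31  0.02 -1.92 -1.54]
 [ 0.66  0.16 -0.15 -0.   -1.17 -1.53]
 [ 0.6  -0.13 -0.63 -0.23 -0.3  -1.28]
 [-0.16 -0.04 -0.55 -1.57 -0.79  0.38]]
```

```bash
python3 - <<'E'
s=open('plan.py').read()
s=s.replace("(d<.055)&(z<LZ+.005)","(d<.045)&(z<LZ-.01)").replace("(z<.095)","(z<.09)")
s=s.replace("(P[:,1]>.165)&(P[:,0]>.52)&(z<.265)","(np.hypot(P[:,0]-.626,P[:,1]-.254)<.08)&(z<.225)|(np.abs(P[:,1]-.25)<.05)&(P[:,0]>.51)&(P[:,0]<.77)&(z<np.where(P[:,0]>.68,.265,.205))")
open('plan.py','w').write(s)
t=open('search.py').read()
t=t.replace("[(.02,.2),(.03,.21),(.035,.225),(.035,.245)]","[(.02,.2),(.03,.215),(.035,.235),(.035,.26)]").replace("[125,","[120,").replace("360,20","360,15").replace("[35,45,60,90]","[35,45,60,75,90]").replace("-30,46,15","-30,61,15")
t=t.replace("print(round(x[0],2),*x[1:4])","print(round(x[0],2),*x[1:4],x[4][0].round(1),x[4][-1].round(1))").replace("res[:15]","[x for x in res if x[0]<2.2][:40]").replace("for x in res[:2]","for x in res[:1]")
open('search.py','w').write(t)
E
python3 search.py
```

```text
Traceback (most recent call last):
  File "search.py", line 26, in <module>
    q0=r.solve_ik(g,R0.as_quat()); q1=r.solve_ik(g+[0,0,.12],R0.as_quat()); n+=2
                                      ~~~~~~~~~~^^^^^^^^^^^^^^^^^^^^^^^^^^
ValueError: time passes only in moves, steps and waits
```

```bash
python3 - <<'E'
t=open('search.py').read()
t=t.replace("import time;","import time,functools\n@functools.lru_cache(None)\ndef gik(a,e,s):\n  R0=rot0(a,e,s); g=np.array([*CUP,GH])+.019*grasp(a,e)\n  return r.solve_ik(g,R0.as_quat()),r.solve_ik(g+[0,0,.12],R0.as_quat())\n")
i=t.index("        R0=rot0(a,e,s); g="); j=t.index("        if q0 is None")
t=t[:i]+"        q0,q1=gik(a,e,s)\n"+t[j:]
t=t.replace("\n t0=","\nt0=").replace("res=[]","res=[]",1)
open('search.py','w').write(t)
E
sed -n 1,12p search.py; python3 search.py 2>&1 | tail -50
```

```text
import plan
from plan import *
import time,functools
@functools.lru_cache(None)
def gik(a,e,s):
  R0=rot0(a,e,s); g=np.array([*CUP,GH])+.019*grasp(a,e)
  return r.solve_ik(g,R0.as_quat()),r.solve_ik(g+[0,0,.12],R0.as_quat())
t0=time.time(); res=[]
D=np.radians; n=0; cnt={}
T=D([120,100,60,20])
for L in[(.02,.2),(.03,.215),(.035,.235),(.035,.26)]:
 plan.LO,plan.LZ=L
Traceback (most recent call last):
  File "search.py", line 24, in <module>
    q=r.solve_ik(p[0],p[1].as_quat()); n+=1
ValueError: time passes only in moves, steps and waits
```

```bash
python3 - <<'E'
t=open('search.py').read()
t=t.replace("r.solve_ik(","IK(").replace("import time,functools\n","import time,functools\nE=[0]\ndef IK(p,o):\n  try: return r.solve_ik(p,o)\n  except ValueError: E[0]+=1; return None\n").replace("print(cnt","print('err',E,cnt")
open('search.py','w').write(t)
E
python3 search.py 2>&1 | tail -50
```

```text
err [1] {((0.02, 0.2), 35): 106, ((0.02, 0.2), 45): 84, ((0.02, 0.2), 60): 16, ((0.03, 0.215), 35): 202, ((0.03, 0.215), 45): 142, ((0.03, 0.215), 60): 18, ((0.035, 0.235), 35): 272, ((0.035, 0.235), 45): 206, ((0.035, 0.235), 60): 48, ((0.035, 0.26), 35): 326, ((0.035, 0.26), 45): 240, ((0.035, 0.26), 60): 48} 5670 5259 19.83476233482361 24.3167
0.64 (0.035, 0.235) [60. 15. 75. 90.] 1 [-0.3  0.3 -0.4 -0.6 -0.5 -0.5] [ 1.   0.7 -0.5  0.6 -1.9 -1.3]
0.64 (0.035, 0.235) [60. 15. 75. 90.] -1 [-0.3  0.3 -0.4 -0.6 -0.5  2.6] [ 1.   0.7 -0.5  0.6 -1.9  1.8]
0.64 (0.035, 0.26) [60. 15. 75. 90.] -1 [-0.3  0.3 -0.4 -0.6 -0.5  2.6] [ 1.   0.7 -0.4  0.7 -1.9  1.8]
0.64 (0.035, 0.26) [60. 15. 75. 90.] 1 [-0.3  0.3 -0.4 -0.6 -0.5 -0.5] [ 1.   0.7 -0.4  0.7 -1.9 -1.3]
0.66 (0.035, 0.235) [  45.   15. -300.   45.] 1 [-0.6  0.4 -0.4 -1.2 -0.6  0.2] [ 0.5  0.8  0.3 -0.2 -2.4 -1.3]
0.66 (0.03, 0.215) [  45.   15. -300.   45.] 1 [-0.6  0.4 -0.4 -1.2 -0.6  0.2] [ 0.5  0.9  0.3 -0.2 -2.4 -1.3]
0.68 (0.035, 0.235) [45. 15. 75. 90.] 1 [-0.6  0.4 -0.4 -1.2 -0.6  0.2] [ 1.   0.6 -0.4  0.6 -1.8 -1.3]
0.68 (0.
[... 3088 characters left out ...]
-0.6 -0.5 -0.5] [ 1.   0.6 -0.7  0.8 -1.8 -1.3]
0.7 (0.035, 0.235) [45. 15. 60. 75.] 1 [-0.6  0.4 -0.4 -1.2 -0.6  0.2] [ 0.9  0.7 -0.2  0.4 -1.9 -1.3]
0.71 (0.03, 0.215) [45. 15. 75. 90.] 1 [-0.6  0.4 -0.4 -1.2 -0.6  0.2] [ 1.   0.6 -0.4  0.6 -1.8 -1.3]
0.71 (0.035, 0.26) [45. 15. 60. 75.] 1 [-0.6  0.4 -0.4 -1.2 -0.6  0.2] [ 0.9  0.6 -0.2  0.4 -2.  -1.3]
0.71 (0.02, 0.2) [  35.    0. -285.   60.] 1 [-0.8  0.4 -0.5 -1.8 -0.6  0.7] [ 0.7  0.8  0.1  0.1 -2.1 -1.2]
[[-0.27  0.32 -0.41 -0.62 -0.46 -0.53]
 [-0.23  0.15 -0.36 -0.42 -0.63 -0.79]
 [ 0.41  0.07 -0.21 -0.17 -1.22 -0.36]
 [ 0.79  0.2  -0.37  0.37 -1.4  -0.93]
 [ 0.95  0.54 -0.44  0.59 -1.72 -1.23]
 [ 0.97  0.71 -0.45  0.64 -1.9  -1.33]]
```

```bash
cat >> search.py <<'E'
print('---side')
k=0
for x in res:
    e,a,psi,w=x[2]; rel=(w-a-psi+180)%360-180
    tot=np.abs(np.diff(x[4],axis=0)).sum(0).max()
    if 60<=abs(rel)<=130 and x[0]<2 and tot<4 and e<=45:
        print(round(x[0],2),round(tot,1),*x[1:4],'rel',rel,x[4][0].round(1),x[4][2].round(1),x[4][-1].round(1)); k+=1
        if k>25: break
E
python3 search.py | sed -n '/---/,$p'
```

```text
---side
```

```bash
cat > val.py <<'E'
import plan
from plan import *
D=np.radians
B2=np.array([[x,y,z] for x in(-.045,.045) for y in(-.045,.045) for z in(-.2,-.25,-.3)])
for e,a,psi,w in[(45,15,75,90),(45,15,80,95),(45,15,90,105),(40,15,80,95),(45,0,90,90),(40,0,90,90)]:
  for L in[(.032,.225),(.035,.24)]:
    plan.LO,plan.LZ=L; R0=rot0(D(a),D(e),1); g=np.array([*CUP,GH])+.019*grasp(D(a),D(e))
    ts=[0,15,30,45,60,75,90,100,110,120,127]; ps=[pour(R0,D(psi),D(w),D(t)) for t in ts]
    Q=[r.solve_ik(g,R0.as_quat()),r.solve_ik(g+[0,0,.13],R0.as_quat())]+[r.solve_ik(p[0],p[1].as_quat()) for p in ps]
    ok=[clear(*p) for p in ps]; mz=min((p[0]+p[1].apply(B2))[:,2].min() for p in ps[4:])
    bz=(ps[-1][0]+ps[-1][1].apply(B))[:,2].min()
    if any(q is None for q in Q): print(e,a,psi,w,L,'noIK',[q is None for q in Q]); continue
    Q=np.array(Q); print(e,a,psi,w,L,np.where(~np.array(ok))[0],'wristz',round(mz,3),'bodyz',round(bz,3),'step',np.abs(np.diff(Q,axis=0)).max(1).round(2))
print(Q.round(2))
E
python3 val.py
```

```text
45 15 75 90 (0.032, 0.225) [] wristz 0.243 bodyz 0.231 step [0.46 0.76 0.25 0.28 0.27 0.23 0.18 0.14 0.1  0.09 0.09 0.06]
45 15 75 90 (0.035, 0.24) [] wristz 0.258 bodyz 0.246 step [0.46 0.78 0.25 0.28 0.26 0.22 0.18 0.14 0.09 0.09 0.09 0.06]
45 15 80 95 (0.032, 0.225) [] wristz 0.243 bodyz 0.231 step [0.46 0.82 0.24 0.27 0.27 0.25 0.2  0.16 0.09 0.09 0.09 0.06]
45 15 80 95 (0.035, 0.24) [] wristz 0.258 bodyz 0.246 step [0.46 0.84 0.24 0.27 0.27 0.24 0.2  0.16 0.09 0.09 0.09 0.06]
45 15 90 105 (0.032, 0.225) [] wristz 0.243 bodyz 0.231 step [0.46 0.93 0.22 0.25 0.27 0.28 0.25 0.21 0.1  0.09 0.09 0.07]
45 15 90 105 (0.035, 0.24) [] wristz 0.258 bodyz 0.246 step [0.46 0.95 0.22 0.25 0.27 0.27 0.24 0.2  0.1  0.09 0.09 0.07]
40 15 80 95 (0.032, 0.225) [] wristz 0.259 bodyz 0.235 step [0.47 0.82 0.23 0.26 0.27 0.26 0.22 0.17 0.09 0.09 0.09 0.06]
40 15 80 95 (0.035, 0.24) [] wristz 0.274 bodyz 0.25 step [0.47 0.84 0.23 0.26 0.27 0.25 0.21 0.17 0.09 0.09 0.09 0.06]
45 0 90 90 (0.032, 0.225) [] wristz 0.243 bodyz 0.231 step [0.89 1.14 0.25 0.28 0.27 0.23 0.18 0.14 0.1  0.09 0.09 0.06]
45 0 9
[... 161 characters left out ...]
 0.235 step [0.86 1.12 0.24 0.27 0.28 0.25 0.2  0.15 0.1  0.1  0.09 0.06]
40 0 90 90 (0.035, 0.24) [] wristz 0.274 bodyz 0.25 step [0.86 1.15 0.24 0.27 0.27 0.24 0.19 0.15 0.09 0.09 0.09 0.06]
[[-0.65  0.33 -0.48 -1.57 -0.48  0.45]
 [-0.35  0.07 -0.46 -0.95 -0.33 -0.41]
 [-0.13  0.22 -0.07 -0.87 -1.48  0.31]
 [ 0.06  0.13 -0.09 -0.63 -1.35  0.09]
 [ 0.27  0.08 -0.15 -0.35 -1.26 -0.17]
 [ 0.47  0.07 -0.23 -0.08 -1.24 -0.45]
 [ 0.64  0.1  -0.3   0.15 -1.28 -0.69]
 [ 0.76  0.18 -0.35  0.32 -1.36 -0.88]
 [ 0.86  0.29 -0.39  0.44 -1.47 -1.03]
 [ 0.9   0.37 -0.39  0.5  -1.56 -1.11]
 [ 0.93  0.45 -0.4   0.54 -1.65 -1.17]
 [ 0.96  0.54 -0.41  0.58 -1.74 -1.22]
 [ 0.97  0.6  -0.41  0.6  -1.81 -1.26]]
```

```bash
cat > job.py <<'E'
import plan
from plan import *
D=np.radians; plan.LO,plan.LZ=.032,.225
E_,A_,PSI,W=D(45),D(15),D(80),D(95)
R0=rot0(A_,E_,1); Q0=R0.as_quat(); G=np.array([*CUP,GH])+.019*grasp(A_,E_)
def P(t): p,Rr=pour(R0,PSI,W,D(t)); return p,Rr.as_quat()
E
python3 - <<'E'
from job import *
r.set_gripper(.088); r.movep(G+[0,0,.13],Q0)
f0=np.array(r.read_wrist_force())
r.move_linear(G+[0,0,.05],Q0,.15); r.move_linear(G,Q0,.08)
print(np.round(r.read_wrist_force()-f0,1),r.read_finger_gap())
r.set_gripper(.05,50); print(r.read_finger_gap(),r.read_grasp_force(),np.round(r.read_wrist_force()-f0,1),np.round(r.read_eef_pos()-G,4))
r.move_linear(G+[0,0,.15],None,.15); print(np.round(r.read_wrist_force()-f0,1),r.read_finger_gap(),r.read_time_s())
s=snap('side','lift.png'); c=snap('scene'); cv2.imwrite('pics/lift2.png',np.hstack([c['frame'][100:350,190:490],s['frame'][100:350,220:470]])[:,:,::-1])
E
```

```text
[-0.2  0.2  0.1] 0.0874812447082052
0.0626701058927682 50.00047873822041 [-1.6  2.   3.9] [0.     0.0004 0.0003]
[-0.3 -1.2 -3.5] 0.06199225247194234 29.4333
```

View pics/lift2.png

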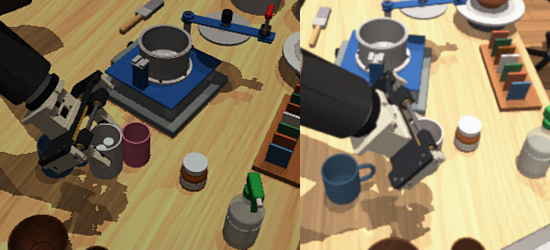

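The metal cup is held upright at scene crop (105,145), with the white pieces inside. Next I'll carry it over and pour.

Run:
```python
from job import *
f0=np.array(r.read_wrist_force())
r.move_linear(*P(0),.25); print(r.read_time_s(),r.read_finger_gap())
for t in(20,40,55,70,80,90,100,110,120,127):
    r.move_linear(*P(t),.1)
    print(t,round(r.read_time_s(),1),np.round(r.read_wrist_force()-f0,1))
r.wait(.6); print(np.round(r.read_wrist_force()-f0,1),r.read_time_s(),r.read_finger_gap())
s=snap('side'); c=snap('scene')
for n in ('side','scene'): print(n,[(round(d['score'],2),np.round(d['xy'])) for d in r.spot_in(n,'media0_center')])
cv2.imwrite('pics/pour.png',cv2.resize(np.hstack([c['frame'][60:260,250:450],s['frame'][60:260,220:420]])[:,:,::-1],(800,400)))
```

```text
31.0833 0.062301012774024285
20 31.6 [ 0.2 -0.6 -1.1]
40 32.1 [ 0.4 -0.6 -0.8]
55 32.5 [ 0.6 -0.8 -0.3]
70 32.9 [ 0.4 -0.6 -0.2]
80 33.2 [ 0.2 -0.8 -0.7]
90 33.5 [-0.2 -0.8 -0.4]
100 33.9 [-0. -1.  0.]
110 34.2 [ 0.3 -0.5  0.9]
120 34.5 [ 1.2 -1.3 -0.6]
127 34.8 [-0.2 -0.4  2.2]
[0.3 0.4 2.6] 35.4 0.061877157691570796
side []
scene []
```

View pics/pour.png

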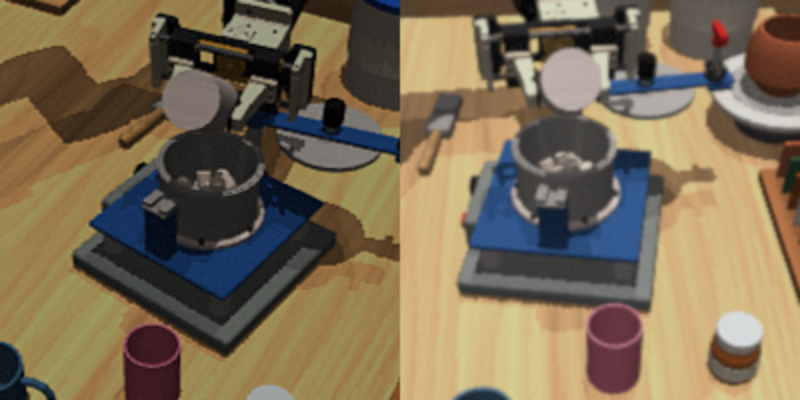

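White pieces show in the pot (scene crop (210,180)) and none lie on the deck or bench. The weight change fits all eight being out. I'll set the cup upright and check that it is empty.

Run:
```python
from job import *
for t in(100,70,40,0): r.move_linear(*P(t),.2)
r.wait(.2); print(np.mean([r.read_wrist_force() for _ in range(3)],0).round(1),r.read_time_s())
r.move_linear(G+[0,0,.15],Q0,.25); r.wait(.2); print(np.mean([r.read_wrist_force() for _ in range(3)],0).round(1),r.read_time_s())
s=snap('side'); c=snap('scene')
k=cv2.resize(np.hstack([c['frame'][110:310,240:440],s['frame'][110:310,240:440]])[:,:,::-1],(800,400),interpolation=cv2.INTER_CUBIC)
cv2.imwrite('pics/empty.png',k)
```

```text
[-0.1  0.7 -0.4] 38.625
[ 0.3 -0.2 -1.2] 40.375
```

View pics/empty.png

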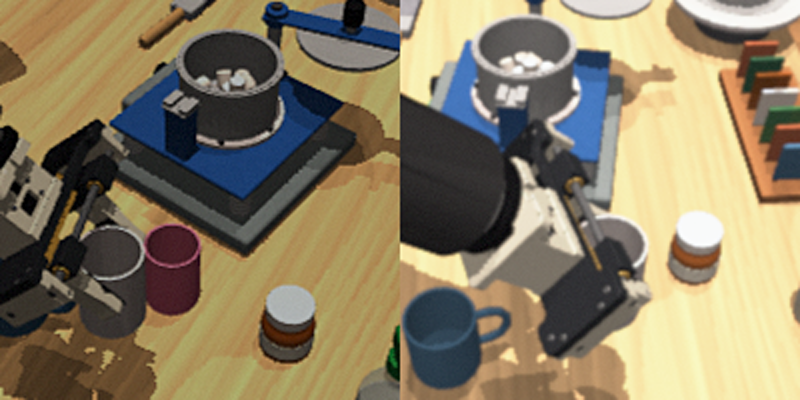

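The cup at crop (110,280) looks empty, and the load fell from about 3.5 to 1.2 N. Next I'll set it down.

Run:
```python
from job import *
r.move_linear(G+[0,0,.02],Q0,.2); f0=np.array(r.read_wrist_force())
for dz in(.01,.005,.002,.0005,-.001):
    r.move_linear(G+[0,0,dz],Q0,.03); f=np.array(r.read_wrist_force())-f0; print(dz,f.round(1))
    if f[2]>4: break
r.set_gripper(.088); r.wait(.2)
r.move_linear(G+[0,0,.13],Q0,.15); r.movep([.40,.0,.38],down(np.pi-.197)); print(r.read_time_s())
c=snap('scene'); s=snap('side'); 
for n,im in(('scene',c),('side',s)):
  print(n,[(round(d['score'],2),np.round(atz(im,d['xy'],.044),3)) for d in r.pinpoint(n,'cup_center')])
cv2.imwrite('pics/end.png',np.hstack([c['frame'][60:400,190:490],s['frame'][60:400,220:470]])[:,:,::-1])
```

```text
0.01 [-0.9  0.5 -1.3]
0.005 [-0.6  0.2 -1.1]
0.002 [-1.1 -0.1 -1.3]
0.0005 [-0.7  0.2 -1.6]
-0.001 [-4.4  0.8  7.7]
46.05
scene [(0.87, array([ 0.642, -0.38 ,  0.044])), (0.64, array([0.67 , 0.572, 0.044])), (0.62, array([ 0.572, -0.233,  0.044])), (0.6, array([ 0.563, -0.089,  0.044]))]
side [(0.74, array([ 0.571, -0.224,  0.044])), (0.58, array([ 0.639, -0.383,  0.044])), (0.56, array([ 0.556, -0.077,  0.044]))]
```

View pics/end.png

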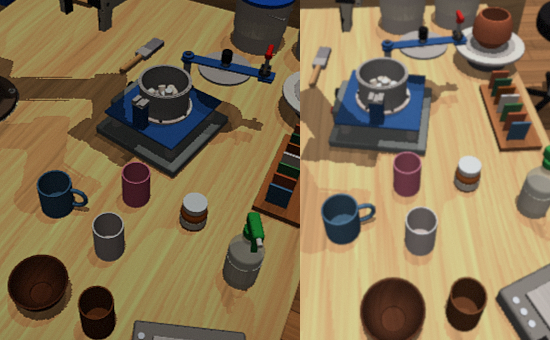

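The empty cup stands upright at crop (108,237), the pieces are in the pot, the lid is open with the grip parked, and the bystanders have not moved.

```bash
python3 -c "
from rig import r
print(r.job_done())"
```

```text
the job is handed in; nothing more can be done
None
```

I handed the job in at about 46 s of the 72 s limit: the T-grip is parked, the lid is swung open clear of the pot, the cylinders are in the pot (the cup looked empty and its weight drop fits all eight), the empty cup stands upright where it was, and nothing else on the bench looks moved.

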